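# Lay out the solution-making station

### The arm

A 6-joint arm with a two-finger parallel gripper is mounted at the origin on the work surface. World frame = base frame: x ahead of the robot, y to its left, z up, the work surface at z = 0. Lengths are in m, angles in degrees, forces in N, time in s.
With the tool pointing down it reaches from about 0.325 to 0.775 m from the base axis. Payload 5.5 kg.
Tool frame: the origin (TCP) lies on the centre line of the jaws, within the pads' length; the fingertips stand 25 mm ahead of it and the grasp point (between the pads) lies 6 mm ahead of it (robot.tcp_to_tips is the distance from the TCP to the fingertips, in m); z points along the fingers, x is the direction in which the jaws open and shut, and the axes are right-handed (so a half turn about z gives the same grasp; the last joint's range is limited). The gripper opens to 85 mm and grips with 20 to 120 N. Pads are 22 mm wide; open, the fingers measure 114 mm over their backs; the gripper's body (76 mm by 85 mm) begins 54 mm behind the grasp point. The pads swing forward as they close: fully open they stand 13 mm farther back than shut.
Start: joints at [68.829, 5.22, 70.514, -0, 104.267, -3.249], TCP at [0.185, 0.571, 0.256] pointing down, gripper open.
Joint ranges: [-164.24, 164.24], [-49.07, 125.15], [9.68, 141.18], [-86.29, 266.29], [3.28, 154.24], [-151.56, 151.56]. Speed limits (degrees/s): [147.25, 147.25, 172.46, 180, 180, 180].

### API

Orientations are given as [roll, pitch, yaw] about the fixed x, y, z axes, in that order (R = Rz(yaw) Ry(pitch) Rx(roll)).
In Python, from workcell import robot, capture, workorder gives the robot as it stands. The module is installed in compiled form; this text tells all that it offers.
- The arm moves only by the tool carry_out, never from a script. Its argument "rows" is text: rows parted by semicolons, each of 7 numbers parted by spaces: the shift along the tool's x, y, z in m, then the turn, a rotation vector about the tool's x, y, z in rad, then the finger opening in m, from 0 to 0.0854. A call has 1 to 10 rows; each row shifts and turns the commanded pose from where the row before left it, along the tool's axes as they then stand; what a row does not reach is not made up. A row lasts 1/8 s, in which the tool goes at most 62.5 mm and 10.7 degrees, less where a joint would pass 70% of its speed; a pose out of reach is approached as far as the arm can. A call is refused whole if a number of a shift passes 0.0625 or a number of a turn 0.188, either way. A call with a gripper value outside its range is refused whole. The fingers move at their own pace and stop on an object; "force" is the grip in N (left out, the last holds). Time passes only in rows, so rows that do not move let the fingers close. It gives the time, the measured TCP pose, the force and the opening at its end, in the units of the state.
- robot.sense(): the state, without advancing time (a new reading comes with each control period).
- capture(name): name is "scene" or "side" or "wrist"; returns a dict with "img" (480x640x3 uint8, red, green, blue), "range_z" (480x640 float32, m along the optical axis (not along the pixel's ray), 0 where there is no reading), "vertical_fov" (degrees; the focal length in pixels is half the picture's height over the tangent of half this angle, whatever the lens; pixels are square), "cx", "cy" (the principal point, pixels), "R" (3x3) and "t" (3): a world point X has camera coordinates R X + t; the wrist camera has in their place "T_tool_cam" (4x4, takes a point from camera to tool coordinates, whose origin is the TCP and whose axes are the tool frame's). Camera axes: x right, y down, z forward; pixel columns grow to the right and rows downward; lengths in m; the calibration is good to about 2 mm. A picture is of the moment at which its call begins: read the wrist's pose just before it.
- workorder.hand_in(): hands the job in, once; it reports no verdict.
The state is a dict: "time_s": time; "qpos": joint angles; "dq": joint speeds; "joint_efforts": joint torques, N m; "position": TCP position; "tcp_rot": TCP orientation; "wrist_force": force on the tool from outside, world axes, zero at the start; "torque": the same for the moment, N m; "finger_gap": finger opening in m.
Only numpy, scipy, OpenCV 4.12 (cv2) and the standard library are available. Lean on these libraries where they do the work, as an engineer would, in place of code of your own. Each camera call takes 0.05 s, during which the arm holds its last target. There are 200 camera calls.

### The job

Lay out the bench for making up a solution: stand the green beaker in the middle of the stirrer's round steel plate, and stand the amber bottle, the blue-capped bottle and the red-lidded jar in the three white rings of the blue mat, each centred in its ring: the amber bottle at the end nearest the stirrer, the jar at the far end and the blue-capped bottle between them. Set the small brass tin on top of the jar, centred on its red lid. Keep all of them upright throughout, and leave the glass measuring cylinder standing where it is.

Things in the scene. Friction and masses are not known exactly. Their poses are not given: they have to be found in the camera images.
- mat: dark blue rubber mat fixed to the bench, 90 mm (its x) by 270 mm (its y), 3 mm thick; origin at the centre of its underside. Three identical printed white rings (72 mm across, flat) lie in a row along its y axis, centred at y = -90, 0 and +90 mm, x = 0. Its x axis points roughly away from the robot, its y axis roughly to the robot's left
- stirrer: white square magnetic stirrer fixed to the bench, 125 x 125 mm, with a flat round steel plate 100 mm across at its centre whose top is 45 mm above the bench (the white case is 41 mm high); black knob on the front; origin on the bench under the plate's centre, z up. It stands to the left or to the right of the mat, beyond one of its ends
- amber_bottle: dark brown bottle with paper label and black cap, loose, upright: straight round body 50 mm across up to 62 mm, then a shoulder and a cap 31 mm across, 95 mm high in all; about 120 g; origin at the centre of its underside, z up
- bluecap_bottle: pale, light-blue bottle with blue cap and no label, loose, upright: straight round body 50 mm across up to 66 mm, then a shoulder and a cap 31 mm across, 98 mm high in all; about 120 g; origin at the centre of its underside, z up
- jar: white round jar 56 mm across with a flat red lid 58 mm across (lid from 49 to 65 mm height), 65 mm high in all, loose, upright; about 120 g; origin at the centre of its underside, z up
- tin: low round closed brass-coloured tin, 51 mm across, 26 mm high, loose, upright, standing on the bench at the start; about 50 g; origin at the centre of its underside, z up
- beaker: open mint-green plastic beaker, 56 mm across at the foot and 60 mm at the rim, 70 mm high, wall 3 mm, loose, upright, with a small lip at the rim that stands out 7 mm on its +x side; about 60 g; origin at the centre of its underside, z up
- cylinder: glass measuring cylinder with a blue foot, 140 mm high, tube 22 mm across (rim 27 mm), foot 44 mm across and 8 mm thick, loose, standing near the middle of the bench; not to be moved; origin at the centre of its underside, z up
There are look-alikes about, which are no part of the job. Leave any purple look-alike of the amber_bottle alone.

How it is judged:
By the outcome, as a careful person would: the job done as asked, in the order asked, and still so for the second after the job is handed in, with the robot touching nothing.
It also fails if it takes over 138 s, if anything falls off the work surface, if the arm or the gripper's body presses on something with over 40 N, if the wrist force passes 120 N, or if a joint passes its speed limit or range.

## Working session

There is one attempt and no reset: what is moved stays moved. The work goes in short steps, Python scripts to look and compute and a tool call to move; the robot and the scene stay as the last step left them, time stands still between calls to the robot, and variables do not carry over. Pictures are saved under pics/ and viewed, about 12 in all and at most 16, crops included, and the job is handed in when it is done.

Besides the shell and the picture viewer there is one more tool, called in YAML: its name, and indented under it one key for each argument. carry_out: Moves the arm, as the interface text tells. Its arguments: {"type":"object","properties":{"rows":{"type":"string"},"force":{"type":"number"}},"required":["rows"]}

```bash
mkdir -p pics
cat > h.py <<'E'
import numpy as np, cv2
from workcell import robot, capture, workorder
from scipy.spatial.transform import Rotation as Ro
def cloud(name):
    s=robot.sense(); c=capture(name); f=240/np.tan(np.radians(c["vertical_fov"])/2)
    z=c["range_z"].astype(float); v,u=np.mgrid[0:480,0:640]
    P=np.stack([(u-c["cx"])/f*z,(v-c["cy"])/f*z,z],-1)
    if name=="wrist":
        T=np.array(c["T_tool_cam"]); R=Ro.from_euler('xyz',s["tcp_rot"],degrees=True).as_matrix()
        P=P@T[:3,:3].T+T[:3,3]; P=P@R.T+np.array(s["position"])
    else: P=(P-np.array(c["t"]))@np.array(c["R"])
    P[z==0]=np.nan
    return c["img"],P
def save(name,img): cv2.imwrite("pics/"+name+".png",img[...,::-1])
E
python3 - <<'E'
from h import *
print(robot.sense())
for n in ("scene","side"):
    i,P=cloud(n); save(n+"0",i); np.savez(n+"0",i=i,P=P)
    print(n,np.nanmin(P.reshape(-1,3),0),np.nanmax(P.reshape(-1,3),0))
E
```

```text
{'time_s': 0.0, 'qpos': array([ 6.88272448e+01,  5.26413296e+00,  7.05819899e+01, -6.79301329e-04,
        1.04268061e+02, -3.24849556e+00]), 'dq': array([ 0.12680712, -0.00015742, -0.0555016 , -0.04942185,  0.00578295,
       -0.01342511]), 'joint_efforts': array([-1.73215412e-04, -4.58723080e+01, -4.18028748e+01,  8.77063235e-05,
        1.14255634e-02, -1.40199489e-05]), 'position': array([0.18457234, 0.57065339, 0.25513904]), 'tcp_rot': array([-1.79994187e+02,  1.14038029e-01,  7.20755794e+01]), 'wrist_force': array([0.20097486, 0.20896987, 0.11568185]), 'torque': array([-0.03458193, -0.00365761, -0.00874529]), 'finger_gap': 0.0854902018864288}
scene [-2.22377006 -2.22202824 -0.76389542] [0.95738239 0.6196675  0.48075797]
side [-0.18537166 -0.68253633 -0.77304759] [2.40090808 2.15018321 0.57318836]
```

View pics/scene0.png

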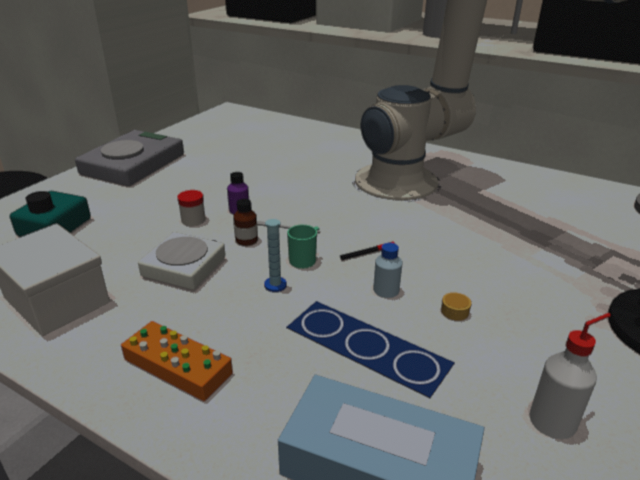

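View pics/side0.png

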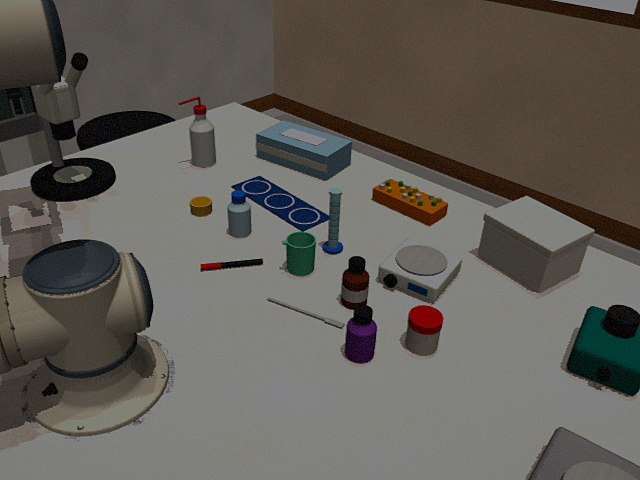

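Scene picture: mat around (368,345), stirrer (183,255) to the robot's right, so the mat's −y end is nearest the stirrer. Amber is at (246,224), beaker (302,246), blue-cap (388,272), jar (192,208), tin (456,306), cylinder (275,260); the purple look-alike is at (238,195), beside the amber bottle. The side picture agrees: amber (355,284), beaker (300,254), jar (423,331).

```bash
cat > m.py <<'E'
from h import *
from scipy.optimize import least_squares
D={n:np.load(n+"0.npz") for n in("scene","side")}
seeds=dict(beaker=((302,250),(300,258),.029,(.012,.068)),amber=((246,232),(355,290),.025,(.012,.055)),blue=((388,280),(239,220),.025,(.012,.06)),
 jar=((192,213),(423,340),.028,(.012,.045)),tin=((456,310),(201,209),.0255,(.006,.022)),purple=((238,204),(361,345),.025,(.012,.055)),cyl=((275,262),(334,222),.011,(.03,.13)),
 stirrer=((182,250),(421,260),0,(.043,.055)))
for k,(a,b,r,zr) in seeds.items():
  A=[]
  for n,s in(("scene",a),("side",b)):
    P=D[n]["P"]; p0=P[s[1],s[0]]; Q=P.reshape(-1,3); Q=Q[np.isfinite(Q).all(1)]
    m=(np.hypot(*(Q[:,:2]-p0[:2]).T)<(.075 if k=="stirrer" else 2*r+.012))&(Q[:,2]>zr[0])&(Q[:,2]<zr[1]); q=Q[m]
    A.append(q)
    if k=="stirrer": print(k,n,q.mean(0).round(4),((q.max(0)+q.min(0))/2).round(4),np.ptp(q,0).round(4)); continue
    near=Q[np.hypot(*(Q[:,:2]-p0[:2]).T)<r+.02]
    f=least_squares(lambda c:np.hypot(*(q[:,:2]-c).T)-r,p0[:2],loss='soft_l1',f_scale=.002)
    print(k,n,p0.round(3),len(q),f.x.round(4),'res',np.median(abs(f.fun)).round(4),'top',np.percentile(near[:,2],99.5).round(3))
  if r:
    q=np.vstack(A); f=least_squares(lambda c:np.hypot(*(q[:,:2]-c).T)-r,q.mean(0)[:2],loss='soft_l1',f_scale=.002); print('   both',f.x.round(4))
# mat
for n in D:
  P=D[n]["P"]; i=D[n]["i"].astype(int); m=(i[...,2]>i[...,0]+35)&(i[...,0]<60)&(abs(P[...,2])<.012)
  c,l,st,_=cv2.connectedComponentsWithStats(cv2.morphologyEx(m.astype(np.uint8),cv2.MORPH_CLOSE,np.ones((9,9))))[0:4]
  j=1+np.argmax(st[1:,4]); q=P[(l==j)&(abs(P[...,2])<.012)]
  R=cv2.minAreaRect((q[:,:2]*1000).astype(np.float32)); print(n,'mat',R,np.median(q[:,2]))
E
python3 m.py
```

```text
beaker scene [0.467 0.004 0.043] 979 [ 0.4445 -0.0104] res 0.0013 top 0.07
beaker side [ 0.422 -0.03   0.044] 966 [ 0.4413 -0.0105] res 0.0013 top 0.071
   both [ 0.443  -0.0106]
amber scene [ 0.46  -0.138  0.036] 423 [ 0.474  -0.1297] res 0.0051 top 0.095
amber side [ 0.42  -0.171  0.045] 496 [ 0.4374 -0.1556] res 0.0008 top 0.096
   both [ 0.4383 -0.156 ]
blue scene [0.467 0.188 0.04 ] 574 [0.4858 0.1931] res 0.0048 top 0.098
blue side [0.428 0.159 0.045] 447 [0.4154 0.1446] res 0.0053 top 0.099
   both [0.4442 0.1774]
jar scene [ 0.453 -0.295  0.032] 320 [ 0.4679 -0.2808] res 0.006 top 0.065
jar side [ 0.408 -0.329  0.035] 497 [ 0.3877 -0.3374] res 0.0052 top 0.067
   both [ 0.4316 -0.3142]
tin scene [0.465 0.316 0.023] 194 [0.4833 0.319 ] res 0.0049 top 0.027
tin side [0.426 0.291 0.017] 130 [0.4385 0.3098] res 0.0012 top 0.029
   both [0.4391 0.309 ]
purple scene [ 0.453 -0.16   0.092] 422 [ 0.4393 -0.1564] res 0.0009 top 0.095
purple side [ 0.322 -0.267  0.04 ] 579 [ 0.3388 -0.2516] res 0.0007 top 0.096
   both [ 0.3418 -0.2478]
cyl scene [ 0.549 -0.003  0.059] 547 [ 0.5426 -0.0097] res 0.0007 top 0.14
cyl side [ 0.532 -0.018  0.074] 446 [ 0.527  -0.0214] res 0.0027 top 0.141
   both [ 0.5418 -0.0093]
stirrer scene [ 0.5921 -0.1955  0.044 ] [ 0.5911 -0.1931  0.0451] [0.1002 0.1107 0.0042]
stirrer side [ 0.586  -0.1995  0.0448] [ 0.5811 -0.2009  0.046 ] [0.1153 0.1239 0.0059]
scene mat ((599.0933837890625, 213.69082641601562), (268.1413269042969, 92.35044860839844), 85.3299331665039) 0.0018668916582055195
side mat ((597.8389892578125, 213.8853302001953), (275.92169189453125, 93.19923400878906), 85.78317260742188) 0.002428404408904804
```

```bash
cat > m2.py <<'E'
from h import *
from scipy.optimize import least_squares
D={n:np.load(n+"0.npz") for n in("scene","side")}
G=dict(beaker=(.443,-.0106,.029,.012,.066),amber=(.4383,-.156,.025,.012,.055),blue=(.4442,.1774,.025,.012,.06),jar=(.4316,-.3142,.028,.012,.045),jarlid=(.4316,-.3142,.029,.052,.062),tin=(.4391,.309,.0255,.006,.022))
for k,(x,y,r,a,b) in G.items():
  for n in D:
    Q=D[n]["P"].reshape(-1,3); d=np.hypot(Q[:,0]-x,Q[:,1]-y); q=Q[(d<r+.008)&(Q[:,2]>a)&(Q[:,2]<b)&(d>r-.01)]
    f=least_squares(lambda c:np.hypot(*(q[:,:2]-c).T)-r,(x,y),loss='soft_l1',f_scale=.002)
    print(k,n,len(q),f.x.round(4),np.median(abs(f.fun)).round(4))
for n in D:
  P=D[n]["P"]; i=D[n]["i"]; d=np.hypot(P[...,0]-.588,P[...,1]+.197)
  q=P[(d<.1)&(P[...,2]>.037)&(P[...,2]<.05)]
  print(n,'case',cv2.minAreaRect((q[:,:2]*1000).astype(np.float32)))
  q=P[(d<.1)&(P[...,2]>.0435)&(P[...,2]<.05)]; print('plate',cv2.minEnclosingCircle((q[:,:2]*1000).astype(np.float32)))
  # printed plate by brightness
  m=(d<.1)&(abs(P[...,2]-.043)<.006); g=i.mean(-1); print('grey',np.percentile(g[m],[5,25,50,75,95]))
  m2=m&(g<(np.percentile(g[m],25)+np.percentile(g[m],90))/2); q=P[m2&(d<.06)]; print('dark',np.median(q,0),((q.max(0)+q.min(0))/2),np.ptp(q,0))
  # ring pixels
  h=i.astype(int); w=(h.min(-1)>90)
  t=np.radians(85.5); ey=np.array([np.cos(t),np.sin(t)]); c0=np.array([.5985,.2138])
  for s in(-.09,0,.09):
    c=c0+s*ey; dd=np.hypot(P[...,0]-c[0],P[...,1]-c[1]); q=P[w&(dd<.041)&(dd>.028)&(P[...,2]<.02)]
    f=least_squares(lambda c:np.hypot(*(q[:,:2]-c[:2]).T)-c[2],(*c,.035),loss='soft_l1',f_scale=.002); print('ring',s,len(q),f.x.round(4),'exp',c.round(4))
E
python3 m2.py
```

```text
beaker scene 909 [ 0.4445 -0.0104] 0.0013
beaker side 911 [ 0.4413 -0.0105] 0.0013
amber scene 421 [ 0.4393 -0.1564] 0.0009
amber side 496 [ 0.4374 -0.1556] 0.0008
blue scene 574 [0.4447 0.1769] 0.0007
blue side 447 [0.4433 0.178 ] 0.0011
jar scene 320 [ 0.4324 -0.3149] 0.0012
jar side 497 [ 0.4312 -0.3137] 0.0007
jarlid scene 128 [ 0.4324 -0.3149] 0.0012
jarlid side 166 [ 0.4314 -0.3137] 0.0008
tin scene 194 [0.4393 0.3084] 0.0007
tin side 130 [0.4385 0.3098] 0.0012
scene case ((591.1251220703125, -196.82815551757812), (124.84053039550781, 124.98174285888672), 9.167000770568848)
plate ((592.0634765625, -196.8916778564453), 50.62553405761719)
grey [100.         115.         117.33333333 145.66666667 149.        ]
dark [ 0.59376192 -0.19454081  0.04326774] [ 0.58823213 -0.19577712  0.04222846] [0.10723965 0.11579615 0.0099082 ]
ring -0.09 213 [0.592  0.1234 0.0342] exp [0.5914 0.1241]
ring 0 260 [0.5985 0.2129 0.034 ] exp [0.5985 0.2138]
ring 0.09 293 [0.6054 0.3028 0.034 ] exp [0.6056 0.3035]
side case ((587.0357055664062, -199.046630859375), (127.57721710205078, 124.7397232055664), 9.937786102294922)
plate ((582.8594360351562, -199.1590118408203), 61.90406799316406)
grey [ 87.33333333 102.75       106.33333333 130.33333333 134.33333333]
dark [ 0.58465549 -0.20048636  0.04443525] [ 0.58809789 -0.1983297   0.04336539] [0.10508116 0.09986264 0.01113962]
ring -0.09 83 [0.5916 0.1243 0.0342] exp [0.5914 0.1241]
ring 0 66 [0.5978 0.2135 0.0343] exp [0.5985 0.2138]
ring 0.09 62 [0.6048 0.3033 0.0341] exp [0.6056 0.3035]
```

carry_out:
  rows: "0 0 0 0 0 0.157 0.085;0 0 0 0 0 0.157 0.085;0 0 0 0 0 0.157 0.085;0 0 0 0 0 0.157 0.085;0 0 0 0 0 0.157 0.085;0 0 0 0 0 0.157 0.085;0 0 0 0 0 0.157 0.085;0 0 0 0 0 0.157 0.085;0.02 0.045 0 0 0 0 0.085;0.02 0.045 0 0 0 0 0.085"
  force: 30

```text
time_s: 1.35
position: [0.2249, 0.4799, 0.2552]
tcp_rot: [179.9, 0.0, 0.2]
wrist_force: [1.0, -0.0, 0.6]
finger_gap: 0.0849
```

carry_out:
  rows: "0.022 0.049 0 0 0 0 0.085;0.022 0.049 0 0 0 0 0.085;0.022 0.049 0 0 0 0 0.085;0.022 0.049 0 0 0 0 0.085;0.022 0.049 0 0 0 0 0.085;0.022 0.049 0 0 0 0 0.085;0.022 0.049 0 0 0 0 0.085;0.022 0.049 0 0 0 0 0.085;0.021 0.049 0 0 0 0 0.085;0.021 0.049 0 0 0 0 0.085"

```text
time_s: 2.6
position: [0.4441, -0.0103, 0.256]
tcp_rot: [-180.0, 0.0, 0.1]
wrist_force: [-0.2, -0.3, -0.4]
finger_gap: 0.0851
```

```bash
cat > w.py <<'E'
import sys
from h import *
from scipy.optimize import least_squares
# w.py pic x y r zlo zhi
n=sys.argv[1]; x,y,r,a,b=map(float,sys.argv[2:7])
i,P=cloud("wrist"); save(n,i); s=robot.sense(); print(s["time_s"],s["position"].round(4),s["tcp_rot"].round(2),s["finger_gap"].round(4))
d=np.hypot(P[...,0]-x,P[...,1]-y); m=(d<r+.015)&(P[...,2]>a)&(P[...,2]<b); q=P[m]
print(len(q))
if len(q)>20:
  print('enc',cv2.minEnclosingCircle((q[:,:2]*1000).astype(np.float32)),'z',np.percentile(q[:,2],[5,50,95]).round(4))
  e=q[d[m]>r-.008]; f=least_squares(lambda c:np.hypot(*(e[:,:2]-c).T)-r,(x,y),loss='soft_l1',f_scale=.002); print('rim',f.x.round(4),np.median(abs(f.fun)).round(4))
E
python3 w.py w1 .443 -.0105 .029 .05 .08
```

```text
Traceback (most recent call last):
  File "w.py", line 6, in <module>
    i,P=cloud("wrist"); save(n,i); s=robot.sense(); print(s["time_s"],s["position"].round(4),s["tcp_rot"].round(2),s["finger_gap"].round(4))
                                                                                                                   ^^^^^^^^^^^^^^^^^^^^^
AttributeError: 'float' object has no attribute 'round'
```

View pics/w1.png

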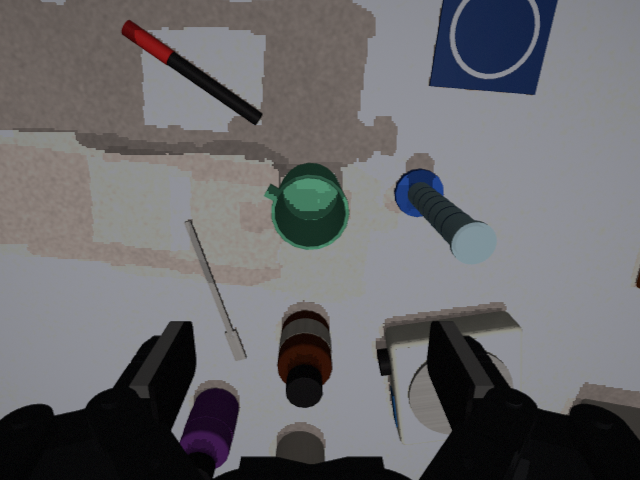

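Wrist picture: beaker rim centre near (312,212), with its lip at (270,190), which is towards −x/+y at about 150°. Jaws along about 60° will keep clear of the lip. The cylinder foot is at (418,192) and the amber bottle at (304,360).

```bash
sed -i 's/s\["finger_gap"\].round(4)/round(s["finger_gap"],4)/' w.py
python3 w.py w2 .443 -.0105 .03 .058 .08
```

```text
2.7 [ 0.4445 -0.0127  0.2551] [ 1.7992e+02  1.1000e-01 -2.4000e-01] 0.0851
1632
enc ((439.3077087402344, -8.638063430786133), 33.43930435180664) z [0.0599 0.0708 0.0724]
rim [ 0.442  -0.0088] 0.002
```

carry_out:
  rows: "0 0 0 0 0 -0.15 0.085;0 0 0 0 0 -0.15 0.085;0 0 0 0 0 -0.15 0.085;0 0 0 0 0 -0.15 0.085;0 0 0 0 0 -0.15 0.085;0 0 0 0 0 -0.15 0.085;0 0 0 0 0 -0.15 0.085;0 0 0.04 0 0 0 0.085;0 0 0.04 0 0 0 0.085"

```text
time_s: 3.82
position: [0.4437, -0.0079, 0.1754]
tcp_rot: [180.0, -0.0, 60.3]
wrist_force: [0.7, 0.3, -0.5]
finger_gap: 0.085
```

carry_out:
  rows: "0 0 0.035 0 0 0 0.085;0 0 0.035 0 0 0 0.085;0 0 0.035 0 0 0 0.085;0 0 0.024 0 0 0 0.085;0 0 0 0 0 0 0.085;0 0 0 0 0 0 0.05;0 0 0 0 0 0 0.05;0 0 0 0 0 0 0.05;0 0 0 0 0 0 0.05;0 0 0 0 0 0 0.05"
  force: 30

```text
time_s: 5.08
position: [0.4448, -0.0087, 0.0491]
tcp_rot: [179.8, -0.1, 60.3]
wrist_force: [-1.2, -1.0, 6.1]
finger_gap: 0.0596
```

carry_out:
  rows: "0 0 0 0 0 0 0.05;0 0 0 0 0 0 0.05;0 0 -0.01 0 0 0 0.05;0 0 -0.02 0 0 0 0.05;0 0 -0.03 0 0 0 0.05;0 0 -0.04 0 0 0 0.05;0 0 -0.04 0 0 0 0.05;0 0 -0.03 0 0 0 0.05;0 0 0 0 0 0 0.05"

```text
time_s: 6.2
position: [0.4448, -0.0087, 0.2205]
tcp_rot: [179.7, -0.1, 60.3]
wrist_force: [-0.4, 0.6, -1.1]
finger_gap: 0.0595
```

Run:
```python
from h import *
s=robot.sense(); print(s)
i,P=cloud("scene"); p=np.array(s["position"])
save("s1",i[100:400,100:500])
```

```text
{'time_s': 6.2, 'qpos': array([-5.50233376e+00, -1.94978712e+01,  9.68507585e+01,  2.14159521e-03,
        1.02329206e+02, -6.57737293e+01]), 'dq': array([ 6.11552168e-04,  1.19514407e+00,  4.35659673e+00,  6.48702786e-02,
       -1.51201099e+00, -4.12744612e-02]), 'joint_efforts': array([ 4.15778195e-03, -2.80675238e+01, -4.34304714e+01, -1.58338560e-03,
        2.72555128e-01,  1.40860216e-04]), 'position': array([ 0.44477073, -0.00867587,  0.22046992]), 'tcp_rot': array([ 1.79710948e+02, -1.32355273e-01,  6.02721925e+01]), 'wrist_force': array([-0.43477523,  0.55817782, -1.12054474]), 'torque': array([0.05665906, 0.02476319, 0.02928405]), 'finger_gap': 0.05954539594387245}
```

View pics/s1.png

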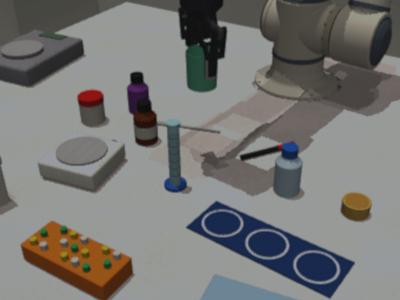

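Crop: the beaker is held clear of the bench at (200,70). Everything else is undisturbed.

carry_out:
  rows: "-0.006 0.015 0 0 0 0 0.05;-0.012 0.029 0 0 0 0 0.05;-0.012 0.029 0 0 0 0 0.05;-0.013 0.030 0 0 0 0 0.05;-0.013 0.030 0 0 0 0 0.05;-0.012 0.029 0 0 0 0 0.05;-0.012 0.029 0 0 0 0 0.05;-0.012 0.029 0 0 0 0 0.05;0 0 0.03 0 0 0 0.05;0 0 0.03 0 0 0 0.05"

```text
time_s: 7.5
position: [0.5889, -0.1989, 0.1539]
tcp_rot: [-179.8, 0.0, 60.2]
wrist_force: [-0.6, -0.1, -1.3]
finger_gap: 0.0596
```

```bash
cat > g.py <<'E'
# g.py x y [cam files]: tool-frame shift to a target; 
import sys
from h import *
x,y=map(float,sys.argv[1:3]); S=[]
for k in range(1): s=robot.sense()
R=Ro.from_euler('xyz',s["tcp_rot"],degrees=True).as_matrix(); p=np.array(s["position"])
print(s["time_s"],p.round(4),s["tcp_rot"].round(2),'tool shift',(R.T@(np.array([x,y,p[2]])-p)).round(4),'gap',round(s["finger_gap"],4),'q',s["qpos"].round(1))
E
cat > f.py <<'E'
# f.py x y r zlo zhi : circle fit of walls in scene+side near guess
import sys
from h import *
from scipy.optimize import least_squares
x,y,r,a,b=map(float,sys.argv[1:6])
for n in("scene","side"):
    i,P=cloud(n); Q=P.reshape(-1,3); d=np.hypot(Q[:,0]-x,Q[:,1]-y); q=Q[(d<r+.01)&(Q[:,2]>a)&(Q[:,2]<b)&(d>r-.012)]
    if len(q)<15: print(n,len(q)); continue
    f=least_squares(lambda c:np.hypot(*(q[:,:2]-c).T)-r,(x,y),loss='soft_l1',f_scale=.002)
    print(n,len(q),f.x.round(4),np.median(abs(f.fun)).round(4),'z',np.percentile(q[:,2],[1,99]).round(4))
if len(sys.argv)>6:
    save(sys.argv[6],i)
E
python3 g.py .5895 -.1978; python3 f.py .589 -.197 .0285 .08 .11
```

```text
7.5 [ 0.5889 -0.1989  0.1539] [-1.7983e+02  4.0000e-02  6.0210e+01] tool shift [ 0.0013 -0.0001 -0.    ] gap 0.0596 q [-21.8   8.9  76.9  -0.   94.4 -82. ]
scene 83 [ 0.5882 -0.2003] 0.0008 z [0.1027 0.1098]
side 132 [ 0.5859 -0.1972] 0.0007 z [0.0995 0.1099]
```

carry_out:
  rows: "0.0015 0.001 0.02 0 0 0 0.05;0 0 0.02 0 0 0 0.05;0 0 0.012 0 0 0 0.05;0 0 0.005 0 0 0 0.05;0 0 0.003 0 0 0 0.05;0 0 0 0 0 0 0.05;0 0 0 0 0 0 0.05"

```text
time_s: 8.48
position: [0.5912, -0.1969, 0.098]
tcp_rot: [179.9, -0.0, 60.3]
wrist_force: [0.1, 0.5, -0.5]
finger_gap: 0.0593
```

```bash
python3 g.py .5895 -.1978; python3 f.py .589 -.197 .0283 .05 .08
```

```text
8.475 [ 0.5912 -0.1969  0.098 ] [ 1.7993e+02 -1.0000e-02  6.0280e+01] tool shift [-0.0016 -0.001  -0.    ] gap 0.0593 q [-21.5  10.2  81.2   0.   88.6 -81.8]
scene 346 [ 0.5916 -0.1973] 0.001 z [0.0505 0.0797]
side 335 [ 0.5897 -0.1968] 0.0009 z [0.0507 0.0797]
```

carry_out:
  rows: "0 0 0.002 0 0 0 0.05;0 0 0.002 0 0 0 0.05;0 0 0 0 0 0 0.05;0 0 0 0 0 0 0.066;0 0 0 0 0 0 0.074;0 0 0 0 0 0 0.08;0 0 -0.02 0 0 0 0.08;0 0 -0.04 0 0 0 0.08;0 0 -0.04 0 0 0 0.085;0 0 -0.04 0 0 0 0.085"

```text
time_s: 9.82
position: [0.5908, -0.1967, 0.2365]
tcp_rot: [179.9, -0.0, 60.3]
wrist_force: [0.2, -0.4, -0.3]
finger_gap: 0.085
```

```bash
python3 g.py .4384 -.156; python3 f.py .589 -.197 .0283 .05 .08; python3 w.py w3 .589 -.197 .03 .1 .13
```

```text
9.825 [ 0.5908 -0.1967  0.2365] [ 1.7989e+02 -2.0000e-02  6.0280e+01] tool shift [-0.0402 -0.1526 -0.0003] gap 0.085 q [-21.5   8.5  69.    0.  102.4 -81.8]
scene 388 [ 0.5913 -0.1978] 0.0008 z [0.0505 0.0799]
side 365 [ 0.5894 -0.1969] 0.0009 z [0.0504 0.0798]
9.975 [ 0.5919 -0.1972  0.2387] [ 1.7954e+02 -7.0000e-02  6.0280e+01] 0.085
2782
enc ((586.4710693359375, -195.7263946533203), 33.50672149658203) z [0.1017 0.1155 0.1173]
rim [ 0.5877 -0.1965] 0.0019
```

View pics/w3.png

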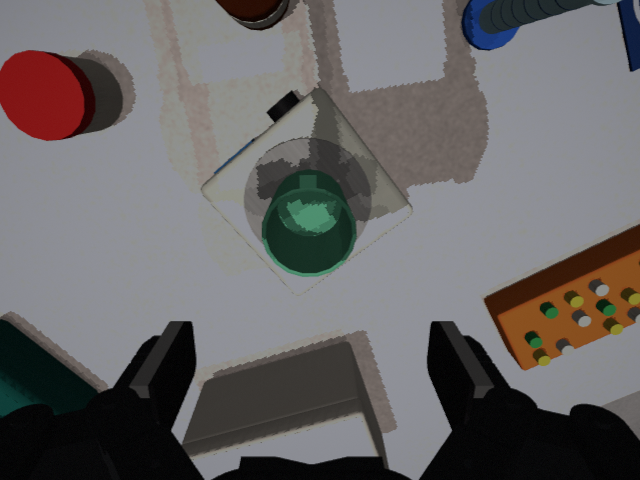

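Run:
```python
from h import *
from scipy.optimize import least_squares
i,P=cloud("wrist"); d=np.hypot(P[...,0]-.59,P[...,1]+.197)
q=P[(d<.1)&(P[...,2]>.035)&(P[...,2]<.05)]; print('case',cv2.minAreaRect((q[:,:2]*1000).astype(np.float32)))
g=i.mean(-1).copy()
h=i.astype(int); gr=(h[...,1]-h[...,0]>15)
for a,b,r in((.048,.07,.0285),(.07,.09,.029),(.09,.112,.0297)):
  q=P[gr&(d<.045)&(P[...,2]>a)&(P[...,2]<b)]
  c=np.array([.59,-.197])
  e=q[np.hypot(*(q[:,:2]-c).T)>r-.0015]  # outer wall only
  f=least_squares(lambda c:np.hypot(*(q[:,:2]-c).T)-r,c,loss='soft_l1',f_scale=.0015); print(a,len(q),len(e),f.x.round(4))
```

```text
case ((583.569091796875, -199.28372192382812), (134.6980743408203, 125.19029998779297), 9.212082862854004)
0.048 3169 232 [ 0.5799 -0.1916]
0.07 1185 219 [ 0.5868 -0.1959]
0.09 1686 322 [ 0.5868 -0.1959]
```

carry_out:
  rows: "0 0 0 0 0 0.1616 0.085;0 0 0 0 0 0.1616 0.085;0 0 0 0 0 0.1616 0.085;0 0 0 0 0 0.1616 0.085;0 0 0 0 0 0.1616 0.085;0 0 0 0 0 0.1616 0.085;0 0 0 0 0 0.1616 0.085;-0.052 -0.01 0 0 0 0 0.085;-0.052 -0.01 0 0 0 0 0.085;-0.051 -0.009 0 0 0 0 0.085"

```text
time_s: 11.28
position: [0.4367, -0.1549, 0.2316]
tcp_rot: [-179.9, 0.2, -4.5]
wrist_force: [-0.7, -0.2, 0.8]
finger_gap: 0.085
```

```bash
python3 g.py .4384 -.156
```

```text
11.275 [ 0.4367 -0.1549  0.2316] [-1.7995e+02  1.6000e-01 -4.5300e+00] tool shift [ 0.0018  0.001  -0.    ] gap 0.085 q [-23.7 -16.   92.9  -0.  103.3 -19.2]
```

carry_out:
  rows: "0.002 0.001 0.04 0 0 0 0.085;0 0 0.04 0 0 0 0.085;0 0 0.04 0 0 0 0.085;0 0 0.035 0 0 0 0.085;0 0 0.021 0 0 0 0.085;0 0 0 0 0 0 0.07;0 0 0 0 0 0 0.04;0 0 0 0 0 0 0.04;0 0 0 0 0 0 0.04;0 0 0 0 0 0 0.04"
  force: 40

```text
time_s: 12.52
position: [0.4411, -0.157, 0.0584]
tcp_rot: [180.0, -0.1, -4.5]
wrist_force: [-0.1, -0.1, 5.1]
finger_gap: 0.0486
```

carry_out:
  rows: "0 0 0 0 0 0 0.04;0 0 0 0 0 0 0.04;0 0 -0.01 0 0 0 0.04;0 0 -0.02 0 0 0 0.04;0 0 -0.04 0 0 0 0.04;0 0 -0.04 0 0 0 0.04;0 0 -0.04 0 0 0 0.04;0 0 -0.04 0 0 0 0.04;0 0 0 0 0 0 0.04"

```text
time_s: 13.65
position: [0.4414, -0.1571, 0.2512]
tcp_rot: [179.9, -0.3, -4.5]
wrist_force: [-0.4, -0.3, -1.5]
finger_gap: 0.0485
```

```bash
python3 g.py .5918 .1238;  python3 f.py .4384 -.156 .025 .17 .215
```

```text
13.65 [ 0.4414 -0.1571  0.2512] [179.88  -0.34  -4.54] tool shift [ 1.277e-01 -2.919e-01  2.000e-04] gap 0.0485 q [-23.8 -15.4  90.5   0.  104.6 -19.2]
scene 283 [ 0.4427 -0.1568] 0.0009 z [0.1922 0.2149]
side 361 [ 0.4405 -0.1555] 0.0007 z [0.1901 0.2149]
```

carry_out:
  rows: "0.008 -0.018 0 0 0 0 0.04;0.016 -0.036 0 0 0 0 0.04;0.017 -0.040 0 0 0 0 0.04;0.018 -0.041 0 0 0 0 0.04;0.018 -0.041 0 0 0 0 0.04;0.018 -0.041 0 0 0 0 0.04;0.017 -0.040 0 0 0 0 0.04;0.010 -0.023 0 0 0 0 0.04;0.0055 -0.012 0 0 0 0 0.04;0 0 0 0 0 0 0.04"

```text
time_s: 15.0
position: [0.5904, 0.1244, 0.2456]
tcp_rot: [180.0, 0.2, -4.5]
wrist_force: [0.1, -0.5, -1.6]
finger_gap: 0.0488
```

```bash
python3 g.py .5918 .1238;  python3 f.py .5918 .1238 .025 .195 .215
```

```text
15.0 [0.5904 0.1244 0.2456] [ 1.7995e+02  1.6000e-01 -4.5000e+00] tool shift [ 0.0014  0.0005 -0.    ] gap 0.0488 q [  8.7   5.8  71.   -0.  103.4  13.2]
scene 354 [0.5912 0.1249] 0.0006 z [0.1953 0.2148]
side 203 [0.5892 0.1252] 0.0011 z [0.1952 0.2148]
```

carry_out:
  rows: "0.0015 0.001 0.03 0 0 0 0.04;0 0 0.04 0 0 0 0.04;0 0 0.04 0 0 0 0.04;0 0 0.035 0 0 0 0.04;0 0 0.022 0 0 0 0.04;0 0 0.010 0 0 0 0.04;0 0 0.004 0 0 0 0.04;0 0 0.002 0 0 0 0.04;0 0 0 0 0 0 0.04;0 0 0 0 0 0 0.04"

```text
time_s: 16.35
position: [0.5925, 0.1232, 0.0651]
tcp_rot: [-180.0, -0.1, -4.5]
wrist_force: [-0.6, 0.3, -1.4]
finger_gap: 0.0487
```

```bash
python3 g.py .5918 .1238;  python3 f.py .5918 .1238 .025 .01 .05
```

```text
16.35 [0.5925 0.1232 0.0651] [-1.7998e+02 -7.0000e-02 -4.5300e+00] tool shift [-0.0008 -0.0005 -0.    ] gap 0.0487 q [ 8.5  8.6 86.3 -0.  85.  13.1]
scene 475 [0.5936 0.1237] 0.0007 z [0.0107 0.0497]
side 329 [0.5912 0.1245] 0.0014 z [0.0105 0.0494]
```

carry_out:
  rows: "0 0 0.002 0 0 0 0.04;0 0 0.002 0 0 0 0.04;0 0 0 0 0 0 0.04;0 0 0 0 0 0 0.055;0 0 0 0 0 0 0.065;0 0 0 0 0 0 0.075;0 0 0 0 0 0 0.08;0 0 -0.03 0 0 0 0.085;0 0 -0.05 0 0 0 0.085;0 0 -0.05 0 0 0 0.085"

```text
time_s: 17.7
position: [0.5919, 0.1231, 0.1913]
tcp_rot: [180.0, 0.1, -4.5]
wrist_force: [1.2, -0.2, 0.0]
finger_gap: 0.0852
```

```bash
python3 g.py .444 .1775;  python3 f.py .5918 .1238 .025 .01 .055
```

```text
17.7 [0.5919 0.1231 0.1913] [ 1.7999e+02  5.0000e-02 -4.5400e+00] tool shift [-1.517e-01 -4.250e-02  1.000e-04] gap 0.0852 q [ 8.5  5.8 76.5 -0.  97.8 13.1]
scene 597 [0.5932 0.1237] 0.0006 z [0.0108 0.0546]
side 384 [0.5911 0.1247] 0.0012 z [0.0106 0.0542]
```

carry_out:
  rows: "-0.03 -0.008 0 0 0 0 0.085;-0.05 -0.014 0 0 0 0 0.085;-0.05 -0.014 0 0 0 0 0.085;-0.022 -0.0065 0 0 0 0 0.085;0 0 0 0 0 0 0.085"

```text
time_s: 18.42
position: [0.4432, 0.1781, 0.1905]
tcp_rot: [-180.0, -0.1, -4.4]
wrist_force: [1.2, -0.1, 0.3]
finger_gap: 0.0851
```

```bash
python3 g.py .444 .1775; python3 w.py w4 .444 .1775 .0155 .09 .105
```

```text
18.425 [0.4432 0.1781 0.1905] [-1.7997e+02 -6.0000e-02 -4.4300e+00] tool shift [0.0009 0.0005 0.    ] gap 0.0851 q [ 17.8 -14.1  95.5   0.   98.5  22.2]
18.475 [0.444  0.1777 0.1903] [-1.7999e+02 -6.0000e-02 -4.4900e+00] 0.0851
2467
enc ((443.8062438964844, 177.1343994140625), 15.600845336914062) z [0.0944 0.0994 0.1005]
rim [0.444  0.1767] 0.003
```

The cap centre agrees with the estimate, so I'll descend, grip and lift.

carry_out:
  rows: "0 0 0.04 0 0 0 0.085;0 0 0.04 0 0 0 0.085;0 0 0.035 0 0 0 0.085;0 0 0.015 0 0 0 0.085;0 0 0 0 0 0 0.07;0 0 0 0 0 0 0.04;0 0 0 0 0 0 0.04;0 0 0 0 0 0 0.04;0 0 0 0 0 0 0.04;0 0 0 0 0 0 0.04"

```text
time_s: 19.73
position: [0.4453, 0.1779, 0.0624]
tcp_rot: [-179.9, -0.2, -4.5]
wrist_force: [0.8, -0.2, 5.6]
finger_gap: 0.0489
```

carry_out:
  rows: "0 0 0 0 0 0 0.04;0 0 -0.01 0 0 0 0.04;0 0 -0.02 0 0 0 0.04;0 0 -0.04 0 0 0 0.04;0 0 -0.04 0 0 0 0.04;0 0 -0.03 0 0 0 0.04;0 0 0 0 0 0 0.04;0 0 0 0 0 0 0.04"

```text
time_s: 20.72
position: [0.4435, 0.1774, 0.1991]
tcp_rot: [180.0, 0.1, -4.5]
wrist_force: [-0.3, 1.1, -1.7]
finger_gap: 0.0487
```

```bash
python3 g.py .5982 .2132;  python3 f.py .444 .1775 .025 .145 .165
```

```text
20.725 [0.4435 0.1774 0.1991] [ 1.7996e+02  1.0000e-01 -4.5300e+00] tool shift [ 0.1513 -0.0479 -0.0003] gap 0.0487 q [ 17.7 -13.9  94.5  -0.   99.5  22.3]
scene 288 [0.4439 0.1763] 0.0008 z [0.1454 0.1648]
side 223 [0.4422 0.1773] 0.001 z [0.1456 0.1647]
```

carry_out:
  rows: "0.015 -0.005 0 0 0 0 0.04;0.03 -0.01 0 0 0 0 0.04;0.035 -0.011 0 0 0 0 0.04;0.035 -0.011 0 0 0 0 0.04;0.025 -0.008 0 0 0 0 0.04;0.011 -0.003 0 0 0 0 0.04;0 0 0 0 0 0 0.04;0 0 0 0 0 0 0.04"

```text
time_s: 21.82
position: [0.5976, 0.2133, 0.2002]
tcp_rot: [180.0, 0.0, -4.5]
wrist_force: [0.7, 0.2, -0.4]
finger_gap: 0.0487
```

```bash
python3 g.py .5982 .2132;  python3 f.py .5982 .2132 .025 .145 .165
```

```text
21.825 [0.5976 0.2133 0.2002] [ 1.7999e+02  4.0000e-02 -4.5300e+00] tool shift [ 0.0006  0.0001 -0.    ] gap 0.0487 q [16.6 10.4 70.6  0.  99.1 21.1]
scene 363 [0.5979 0.2124] 0.0006 z [0.1452 0.1648]
side 186 [0.5965 0.2141] 0.0012 z [0.1453 0.1646]
```

carry_out:
  rows: "0.001 0 0.03 0 0 0 0.04;0 0 0.04 0 0 0 0.04;0 0 0.035 0 0 0 0.04;0 0 0.018 0 0 0 0.04;0 0 0.008 0 0 0 0.04;0 0 0.003 0 0 0 0.04;0 0 0.002 0 0 0 0.04;0 0 0 0 0 0 0.04;0 0 0 0 0 0 0.04"

```text
time_s: 23.05
position: [0.6, 0.2135, 0.0655]
tcp_rot: [-180.0, -0.1, -4.5]
wrist_force: [0.7, 0.9, 1.7]
finger_gap: 0.0484
```

```bash
python3 g.py .5982 .2132;  python3 f.py .5982 .2132 .025 .01 .06
```

```text
23.05 [0.6    0.2135 0.0655] [-1.7996e+02 -1.1000e-01 -4.5400e+00] tool shift [-0.0017  0.0005 -0.    ] gap 0.0484 q [16.5 13.3 81.  -0.  85.6 21.1]
scene 584 [0.6007 0.2124] 0.0006 z [0.0106 0.0592]
side 392 [0.5984 0.2138] 0.0015 z [0.0108 0.0593]
```

carry_out:
  rows: "-0.001 0 -0.001 0 0 0 0.04;0 0 0.002 0 0 0 0.04;0 0 0 0 0 0 0.04;0 0 0 0 0 0 0.055;0 0 0 0 0 0 0.065;0 0 0 0 0 0 0.075;0 0 0 0 0 0 0.08;0 0 -0.04 0 0 0 0.085;0 0 -0.055 0 0 0 0.085;0 0 -0.055 0 0 0 0.085"

```text
time_s: 24.4
position: [0.598, 0.2133, 0.2145]
tcp_rot: [180.0, 0.0, -4.5]
wrist_force: [0.9, 0.2, 0.2]
finger_gap: 0.0848
```

```bash
python3 g.py .4318 -.3143;  python3 f.py .5982 .2132 .025 .01 .06;  python3 f.py .5918 .1238 .025 .01 .055
```

```text
24.4 [0.598  0.2133 0.2145] [ 1.7998e+02  4.0000e-02 -4.5400e+00] tool shift [-1.240e-01  5.391e-01  2.000e-04] gap 0.0848 q [ 16.6  10.4  69.1  -0.  100.5  21.1]
scene 722 [0.5988 0.2125] 0.0006 z [0.0107 0.0595]
side 394 [0.5971 0.214 ] 0.0013 z [0.011  0.0594]
scene 599 [0.5931 0.1238] 0.0006 z [0.0107 0.0545]
side 389 [0.5915 0.1245] 0.001 z [0.0107 0.0548]
```

carry_out:
  rows: "-0.006 0.027 -0.02 0 0 0 0.085;-0.013 0.057 0 0 0 0 0.085;-0.013 0.057 0 0 0 0 0.085;-0.013 0.057 0 0 0 0 0.085;-0.013 0.057 0 0 0 0 0.085;-0.013 0.057 0 0 0 0 0.085;-0.013 0.057 0 0 0 0 0.085;-0.013 0.057 0 0 0 0 0.085;-0.013 0.057 0 0 0 0 0.085;-0.013 0.055 0 0 0 0 0.085"

```text
time_s: 25.85
position: [0.4318, -0.3145, 0.2308]
tcp_rot: [-179.9, 0.2, -4.5]
wrist_force: [1.0, 0.3, 1.0]
finger_gap: 0.0849
```

```bash
python3 g.py .4318 -.3143; python3 w.py w5 .4318 -.3143 .029 .058 .075; python3 f.py .4318 -.3143 .028 .012 .045
```

```text
25.85 [ 0.4318 -0.3145  0.2308] [-1.7988e+02  1.6000e-01 -4.5500e+00] tool shift [-0.     -0.0002  0.    ] gap 0.0849 q [-39.7  -5.   83.3   0.  101.9 -35.2]
25.9 [ 0.4291 -0.3202  0.2301] [179.89   0.31  -4.87] 0.085
4964
enc ((431.3503723144531, -314.4632263183594), 29.1343994140625) z [0.0652 0.0665 0.0676]
rim [ 0.4318 -0.315 ] 0.0036
scene 212 [ 0.4322 -0.315 ] 0.0012 z [0.0122 0.0444]
side 488 [ 0.4313 -0.3137] 0.0007 z [0.0121 0.0447]
```

carry_out:
  rows: "0 0 0 0 0 0 0.085;0 0 0.04 0 0 0 0.085;0 0 0.045 0 0 0 0.085;0 0 0.045 0 0 0 0.085;0 0 0.035 0 0 0 0.085;0 0 0.02 0 0 0 0.085;0 0 0 0 0 0 0.075;0 0 0 0 0 0 0.05;0 0 0 0 0 0 0.05;0 0 0 0 0 0 0.05"

```text
time_s: 27.25
position: [0.4342, -0.3138, 0.0504]
tcp_rot: [179.9, -0.2, -4.5]
wrist_force: [0.8, 0.6, 6.1]
finger_gap: 0.0571
```

carry_out:
  rows: "0 0 0 0 0 0 0.05;0 0 0 0 0 0 0.05;0 0 -0.01 0 0 0 0.05;0 0 -0.02 0 0 0 0.05;0 0 -0.04 0 0 0 0.05;0 0 -0.04 0 0 0 0.05;0 0 -0.04 0 0 0 0.05;0 0 -0.035 0 0 0 0.05;0 0 0 0 0 0 0.05"

```text
time_s: 28.38
position: [0.434, -0.3139, 0.2383]
tcp_rot: [179.7, -0.4, -4.5]
wrist_force: [0.1, 0.2, -1.1]
finger_gap: 0.0567
```

```bash
python3 g.py .6051 .303;  python3 f.py .4318 -.3143 .028 .187 .205
```

```text
28.375 [ 0.434  -0.3139  0.2383] [179.74  -0.36  -4.54] tool shift [ 0.1217 -0.6286 -0.0021] gap 0.0567 q [-39.5  -5.3  82.8  -0.  102.  -35. ]
scene 221 [ 0.4349 -0.3157] 0.0009 z [0.1871 0.2048]
side 350 [ 0.4332 -0.3139] 0.0007 z [0.1872 0.2048]
```

carry_out:
  rows: "0.005 -0.025 0 0 0 0 0.05;0.009 -0.045 0 0 0 0 0.05;0.0097 -0.05 0 0 0 0 0.05;0.0097 -0.05 0 0 0 0 0.05;0.0097 -0.05 0 0 0 0 0.05;0.0097 -0.05 0 0 0 0 0.05;0.0097 -0.05 0 0 0 0 0.05;0.0097 -0.05 0 0 0 0 0.05;0.0097 -0.05 0 0 0 0 0.05;0.0097 -0.05 0 0 0 0 0.05"

```text
time_s: 29.72
position: [0.5612, 0.1496, 0.2309]
tcp_rot: [179.9, 0.2, -4.5]
wrist_force: [1.2, -0.6, -2.1]
finger_gap: 0.0571
```

carry_out:
  rows: "0.0095 -0.05 0 0 0 0 0.05;0.009 -0.045 0 0 0 0 0.05;0.007 -0.035 0 0 0 0 0.05;0.004 -0.02 0 0 0 0 0.05;0.001 -0.0085 0 0 0 0 0.05;0 0 0 0 0 0 0.05;0 0 0 0 0 0 0.05"

```text
time_s: 30.6
position: [0.6045, 0.3028, 0.2331]
tcp_rot: [180.0, 0.0, -4.6]
wrist_force: [-1.3, 0.1, -1.1]
finger_gap: 0.0569
```

```bash
python3 g.py .6051 .303;  python3 f.py .6051 .303 .028 .187 .205
```

```text
30.6 [0.6045 0.3028 0.2331] [ 1.7997e+02  2.0000e-02 -4.5900e+00] tool shift [ 0.0006 -0.0003 -0.    ] gap 0.0569 q [ 23.7  17.1  59.4  -0.  103.5  28.3]
scene 451 [0.6047 0.3011] 0.0005 z [0.1872 0.2048]
side 169 [0.6035 0.3027] 0.0015 z [0.1872 0.2047]
```

carry_out:
  rows: "0.001 -0.001 0.03 0 0 0 0.05;0 0 0.04 0 0 0 0.05;0 0 0.04 0 0 0 0.05;0 0 0.035 0 0 0 0.05;0 0 0.02 0 0 0 0.05;0 0 0.01 0 0 0 0.05;0 0 0.004 0 0 0 0.05;0 0 0.001 0 0 0 0.05;0 0 0 0 0 0 0.05"

```text
time_s: 31.82
position: [0.6062, 0.3049, 0.0546]
tcp_rot: [-179.9, -0.1, -4.5]
wrist_force: [0.1, -0.9, -0.9]
finger_gap: 0.0573
```

```bash
python3 g.py .6051 .303;  python3 f.py .6051 .303 .028 .01 .045
```

```text
31.825 [0.6062 0.3049 0.0546] [-1.7995e+02 -1.0000e-01 -4.5300e+00] tool shift [-0.001  0.002 -0.   ] gap 0.0573 q [23.8 19.9 74.2 -0.  85.7 28.4]
scene 482 [0.6066 0.3034] 0.0006 z [0.0103 0.0446]
side 284 [0.6048 0.3047] 0.0016 z [0.0102 0.0447]
```

carry_out:
  rows: "-0.0005 0.001 0.001 0 0 0 0.05;0 0 0.002 0 0 0 0.05;0 0 0 0 0 0 0.05;0 0 0 0 0 0 0.063;0 0 0 0 0 0 0.072;0 0 0 0 0 0 0.08;0 0 0 0 0 0 0.085;0 0 -0.03 0 0 0 0.085;0 0 -0.055 0 0 0 0.085;0 0 -0.055 0 0 0 0.085"

```text
time_s: 33.17
position: [0.6047, 0.3035, 0.1911]
tcp_rot: [180.0, 0.1, -4.5]
wrist_force: [0.8, 0.5, 0.6]
finger_gap: 0.0852
```

```bash
python3 g.py .439 .309;  python3 f.py .6051 .303 .028 .01 .045;python3 f.py .439 .309 .0255 .006 .022
```

```text
33.175 [0.6047 0.3035 0.1911] [ 1.7996e+02  7.0000e-02 -4.5400e+00] tool shift [-0.1657  0.0076  0.0002] gap 0.0852 q [23.8 17.1 63.7 -0.  99.3 28.3]
scene 609 [0.6059 0.3031] 0.0005 z [0.0105 0.0447]
side 281 [0.6047 0.3043] 0.0015 z [0.0104 0.0447]
scene 205 [0.4394 0.3084] 0.0007 z [0.0064 0.0218]
side 130 [0.4385 0.3101] 0.0011 z [0.0065 0.0219]
```

carry_out:
  rows: "-0.03 0.001 0 0 0 0 0.085;-0.05 0.002 0 0 0 0 0.085;-0.05 0.002 0 0 0 0 0.085;-0.036 0.0025 0 0 0 0 0.085;0 0 0 0 0 0 0.085;0 0 0 0 0 0 0.085"

```text
time_s: 34.12
position: [0.4392, 0.3091, 0.1889]
tcp_rot: [179.9, 0.1, -4.5]
wrist_force: [-0.4, -0.8, 0.1]
finger_gap: 0.085
```

```bash
python3 g.py .439 .309; python3 w.py w6 .439 .309 .0255 .02 .035;python3 f.py .6051 .303 .029 .055 .066
```

```text
34.125 [0.4392 0.3091 0.1889] [ 1.7993e+02  6.0000e-02 -4.5400e+00] tool shift [-0.0002  0.0001  0.    ] gap 0.085 q [31.5 -4.6 87.2 -0.  97.5 36.1]
34.175 [0.4396 0.3091 0.1891] [ 1.7993e+02  6.0000e-02 -4.5600e+00] 0.085
3900
enc ((439.12603759765625, 308.7671813964844), 25.53087043762207) z [0.0263 0.0277 0.0289]
rim [0.4389 0.3082] 0.0036
scene 327 [0.606 0.303] 0.0008 z [0.0554 0.066 ]
side 125 [0.6047 0.3044] 0.0013 z [0.0553 0.0659]
```

View pics/w6.png

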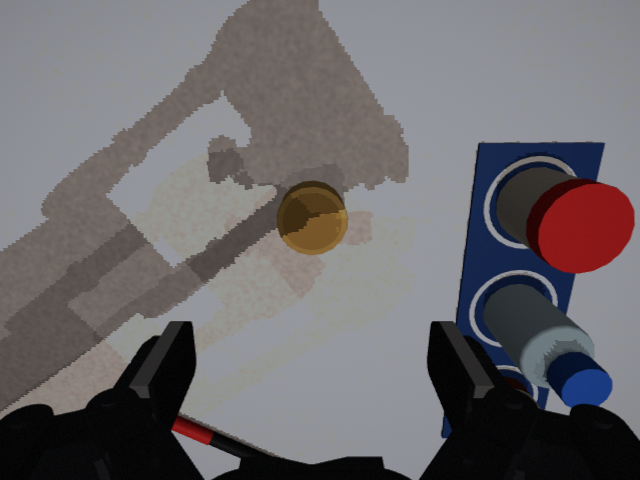

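Wrist picture: the tin is centred at (312,218) between the jaws. The jar (around 520,205) and the blue-capped bottle (around 515,310) stand inside their rings. Next I'll grip the tin low.

carry_out:
  rows: "0 0 0.03 0 0 0 0.085;0 0 0.045 0 0 0 0.085;0 0 0.045 0 0 0 0.085;0 0 0.025 0 0 0 0.085;0 0 0.011 0 0 0 0.085;0 0 0 0 0 0 0.07;0 0 0 0 0 0 0.045;0 0 0 0 0 0 0.045;0 0 0 0 0 0 0.045;0 0 0 0 0 0 0.045"
  force: 30

```text
time_s: 35.52
position: [0.4401, 0.31, 0.0363]
tcp_rot: [-179.9, -0.2, -4.5]
wrist_force: [1.2, -1.0, 5.8]
finger_gap: 0.0495
```

carry_out:
  rows: "0 0 0 0 0 0 0.045;0 0 -0.01 0 0 0 0.045;0 0 -0.02 0 0 0 0.045;0 0 -0.04 0 0 0 0.045;0 0 -0.04 0 0 0 0.045;0 0 -0.04 0 0 0 0.045;0 0 0 0 0 0 0.045;0 0 0 0 0 0 0.045"

```text
time_s: 36.52
position: [0.4388, 0.3093, 0.1845]
tcp_rot: [-180.0, -0.0, -4.5]
wrist_force: [-0.8, -0.4, -0.4]
finger_gap: 0.0499
```

```bash
python3 g.py .6051 .3032;  python3 f.py .439 .309 .0255 .152 .168
```

```text
36.525 [0.4388 0.3093 0.1845] [-1.7999e+02 -1.0000e-02 -4.5300e+00] tool shift [ 0.1662 -0.0071  0.    ] gap 0.0499 q [31.5 -4.7 87.7  0.  97.  36.1]
scene 220 [0.4396 0.3073] 0.0009 z [0.152  0.1679]
side 155 [0.4366 0.3094] 0.0016 z [0.1523 0.1678]
```

carry_out:
  rows: "0.015 -0.001 0 0 0 0 0.045;0.035 -0.0015 0 0 0 0 0.045;0.04 -0.002 0 0 0 0 0.045;0.04 -0.002 0 0 0 0 0.045;0.025 -0.001 0 0 0 0 0.045;0.012 -0.0005 0 0 0 0 0.045;0 0 0.03 0 0 0 0.045;0 0 0.02 0 0 0 0.045;0 0 0 0 0 0 0.045;0 0 0 0 0 0 0.045"

```text
time_s: 37.88
position: [0.6062, 0.3043, 0.1353]
tcp_rot: [-180.0, -0.1, -4.5]
wrist_force: [-0.3, -0.2, 0.2]
finger_gap: 0.049
```

```bash
python3 g.py .6051 .3032;  python3 f.py .6051 .3032 .0255 .1 .118;  python3 f.py .6051 .303 .029 .055 .066
```

```text
37.875 [0.6062 0.3043 0.1353] [-1.7997e+02 -5.0000e-02 -4.5200e+00] tool shift [-0.001   0.0012 -0.    ] gap 0.049 q [23.8 17.7 68.6  0.  93.6 28.3]
scene 241 [0.6065 0.3027] 0.0006 z [0.1002 0.1178]
side 142 [0.6046 0.3047] 0.0015 z [0.1002 0.1178]
scene 311 [0.6055 0.3031] 0.0008 z [0.0551 0.066 ]
side 114 [0.6041 0.3044] 0.0019 z [0.0553 0.0659]
```

carry_out:
  rows: "-0.0005 0 0.015 0 0 0 0.045;0 0 0.009 0 0 0 0.045;0 0 0.004 0 0 0 0.045;0 0 0.002 0 0 0 0.045;0 0 0 0 0 0 0.045;0 0 0 0 0 0 0.045"

```text
time_s: 38.83
position: [0.6057, 0.3042, 0.1044]
tcp_rot: [-180.0, -0.0, -4.5]
wrist_force: [-0.6, -0.5, 0.4]
finger_gap: 0.0493
```

```bash
python3 g.py .6051 .3032;  python3 f.py .6051 .3032 .0255 .073 .098;  python3 f.py .6051 .303 .029 .055 .063
```

```text
38.825 [0.6057 0.3042 0.1044] [-1.7999e+02 -2.0000e-02 -4.5400e+00] tool shift [-0.0006  0.001  -0.    ] gap 0.0493 q [23.8 18.4 71.  -0.  90.6 28.3]
scene 479 [0.6081 0.3002] 0.0023 z [0.0732 0.0974]
side 268 [0.6037 0.3051] 0.0024 z [0.0731 0.0976]
scene 157 [0.6057 0.303 ] 0.0005 z [0.0551 0.0629]
side 66 [0.6043 0.3047] 0.0013 z [0.0553 0.0629]
```

carry_out:
  rows: "0 0 0.001 0 0 0 0.045;0 0 0.001 0 0 0 0.045;0 0 0 0 0 0 0.045;0 0 0 0 0 0 0.055;0 0 0 0 0 0 0.063;0 0 0 0 0 0 0.072;0 0 0 0 0 0 0.08;0 0 -0.02 0 0 0 0.085;0 0 -0.04 0 0 0 0.085;0 0 -0.06 0 0 0 0.085"

```text
time_s: 40.28
position: [0.6049, 0.3038, 0.2227]
tcp_rot: [179.9, 0.2, -4.5]
wrist_force: [0.8, -0.1, 0.7]
finger_gap: 0.0851
```

carry_out:
  rows: "-0.03 0 -0.01 0 0 0 0.085;-0.05 0 0 0 0 0 0.085;-0.05 0 0 0 0 0 0.085;0 0 0 0 0 0 0.085;0 0 0 0 0 0 0.085"

```text
time_s: 40.9
position: [0.4765, 0.3145, 0.234]
tcp_rot: [-179.9, -0.1, -4.5]
wrist_force: [0.2, 1.0, 0.4]
finger_gap: 0.0846
```

```bash
for a in ".6051 .3032 .0255 .074 .089" ".6051 .3032 .029 .055 .064" ".5982 .2132 .025 .01 .06" ".5918 .1238 .025 .01 .055" ".589 -.197 .0283 .05 .08" ".5418 -.0093 .011 .03 .13"; do echo $a; python3 f.py $a sfinal; done
python3 - <<'E'
from h import *
i,P=cloud("scene"); save("scf",i)
for x,y in((.6051,.3032),(.5982,.2132),(.5918,.1238),(.59,-.1975)):
  d=np.hypot(P[...,0]-x,P[...,1]-y); q=P[d<.035]; print(x,y,'top',np.nanpercentile(q[:,2],99.5).round(4))
q=P[(np.hypot(P[...,0]-.6051,P[...,1]-.3032)<.045)&(P[...,2]>.0915)]; print('tin top',cv2.minEnclosingCircle((q[:,:2]*1000).astype(np.float32)))
E
```

```text
.6051 .3032 .0255 .074 .089
scene 260 [0.6057 0.3028] 0.0005 z [0.0741 0.0889]
side 120 [0.6053 0.3044] 0.0013 z [0.0741 0.0885]
.6051 .3032 .029 .055 .064
scene 172 [0.606  0.3031] 0.0006 z [0.0551 0.0639]
side 73 [0.6042 0.3044] 0.0014 z [0.0555 0.0638]
.5982 .2132 .025 .01 .06
scene 721 [0.5988 0.2125] 0.0006 z [0.0106 0.0595]
side 401 [0.5972 0.2141] 0.0013 z [0.0103 0.0591]
.5918 .1238 .025 .01 .055
scene 598 [0.5933 0.1238] 0.0006 z [0.0105 0.0547]
side 382 [0.5913 0.1247] 0.0013 z [0.0105 0.0543]
.589 -.197 .0283 .05 .08
scene 390 [ 0.5912 -0.1978] 0.0009 z [0.0503 0.0793]
side 375 [ 0.5893 -0.1971] 0.0009 z [0.0505 0.0796]
.5418 -.0093 .011 .03 .13
scene 550 [ 0.5426 -0.0097] 0.0007 z [0.0308 0.1289]
side 444 [ 0.5404 -0.0087] 0.001 z [0.032  0.1287]
0.6051 0.3032 top 0.0949
0.5982 0.2132 top 0.1009
0.5918 0.1238 top 0.098
0.59 -0.1975 top 0.1147
tin top ((607.8164672851562, 301.8160095214844), 26.89617347717285)
```

View pics/scf.png

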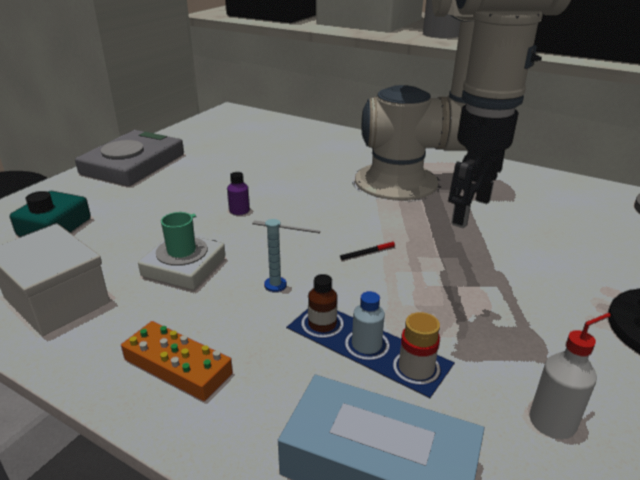

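View pics/sfinal.png

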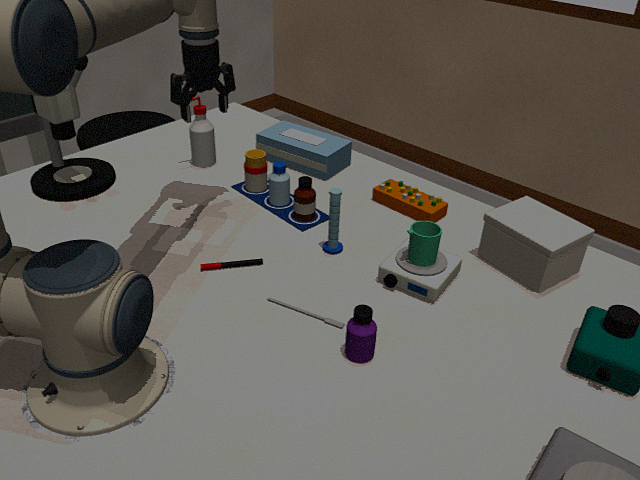

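Both pictures show the job done: beaker on the plate ((180,240) in scene, (424,245) in side), amber, blue-cap and jar in their rings with the tin on the jar. The cylinder and the purple bottle have not moved, and the arm is clear.

```bash
python3 -c "
from workcell import workorder
print(workorder.hand_in())"
```

```text
the job is handed in; nothing more can be done
None
```

The bench is laid out as asked and the job is handed in, after about 41 s of robot time. I worked in the order you gave: beaker, amber bottle, blue-capped bottle, jar, then tin. No verdict came back from the hand-in.

**Last checks, from the scene and side cameras:**
- **Bottles and jar:** each is within about 1.5 mm of its ring's centre.
- **Tin:** it is within about 1 mm of the lid's centre, going by its side wall. An enclosing circle around its top put it about 2 mm off, but that measure is coarser.
- **Beaker:** it is about 1 to 3 mm from the plate's centre. The cameras disagree here, with scene at about 1 mm, wrist at about 2 mm and side at about 3 mm, so this is the least certain placement.
- **Everything else:** all the pieces are upright and the arm is clear of them. The measuring cylinder's measured position is unchanged in the scene camera, and the purple look-alike was not touched.

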